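Load the media finisher and snap its hood shut

ROBOT

A 7-joint arm with a two-finger parallel gripper is mounted at the origin on the work surface. World frame = base frame: x ahead of the robot, y to its left, z up, the work surface at z = 0. Lengths are in m, angles in rad, forces in N, time in s.
With the tool pointing down it reaches from about 0.35 to 0.9 m from the base axis. Payload 8.1 kg.
Tool frame: the origin (TCP) lies at the very end of the fingers, on their centre line; the grasp point (between the pads) lies 19 mm behind it; z points along the fingers, x is the direction in which the jaws open and shut, and the axes are right-handed (so a half turn about z gives the same grasp; the last joint's range is limited). The gripper opens to 92 mm and grips with 3 to 60 N. Pads are 19 mm wide; open, the fingers measure 130 mm over their backs; the gripper's body (75 mm by 190 mm) begins 47 mm behind the grasp point.
Start: joints at [-1.234, 0.434, 0.025, 1.573, -0.012, 1.134, -0.075], TCP at [0.266, 0.566, 0.227] pointing down, gripper open.
Joint ranges: [-2.62, 2.62], [-0.44, 2.09], [-1.27, 1.32], [0.08, 2.57], [-1.32, 4.46], [0.12, 2], [-2.74, 2.74]. Speed limits (rad/s): [2.22, 2.22, 3.01, 3.01, 3.14, 3.14, 3.14].

INTERFACE

Orientations are given as a rotation vector (axis times angle).
In Python, from station import robot gives the robot as it stands. Calls block until the motion is done:
- robot.movep(position, orientation): joint-space move of the TCP to a pose.
- robot.servo_line(position, ori=None, rate=0.15, guard=None): straight line of the TCP; ori=None keeps the orientation; rate is the mean speed in m/s. With guard (N) it stops when the force on the tool has changed by that much, and returns True; else False.
- robot.set_joints(angles): joint-space move.
- robot.ungrasp() and robot.clamp(newtons=None): open the fingers fully, or close them until they stop; newtons is the grip in N (None keeps the last).
- robot.wait(seconds).
- robot.ik(position, orientation): joint angles nearest the present ones, or None.
- robot.capture(name): name is "scene" or "top" or "wrist"; returns the picture (420x560x3 uint8, red, green, blue); there is no depth.
- robot.camera_info(name): a dict with "mtx" (3x3 intrinsics, pixels), "extrinsics" (4x4, takes a point from world to camera coordinates). Camera axes: x right, y down, z forward; pixel columns grow to the right and rows downward; lengths in m; the calibration is good to about 2 mm. A picture is of the moment at which its call begins: read the wrist's pose just before it. camera_info takes no time and is no camera call; for the wrist camera it gives the pose at the moment of the call.
A pose or a line that the arm cannot do raises robot.MotionError and nothing moves.
- robot.sign_off(): hands the job in, once; it reports no verdict.
Readings, each from a call of its own:
- robot.get_time(): time.
- robot.get_joint_pos(): joint angles.
- robot.get_qd(): joint speeds.
- robot.get_tau(): joint torques, N m.
- robot.get_tool_pos(): TCP position.
- robot.get_eef_rot(): TCP orientation.
- robot.get_wrist_force(): force on the tool from outside, world axes, zero at the start.
- robot.get_torque(): the same for the moment, N m.
- robot.get_opening(): opening from 0.0 (shut) to 1.0 (fully open).
Only numpy, scipy, OpenCV 4.12 (cv2) and the standard library are available. Lean on these libraries where they do the work, as an engineer would, in place of code of your own. Each camera call takes 0.05 s, during which the arm holds its last target. There are 200 camera calls.

TASK

Stand the canister with the orange mark upright in the open bay of the finishing machine, centred on the white round pad and turned so that its orange mark faces the reader block with the red window, and let go of it. Then swing the hood down and press it until it snaps past its catch and is fully shut. Do not tip the canister over on the way, and leave the other canisters and everything else on the bench where they are.

Things in the scene. Friction and masses are not known exactly. Their poses are not given: they have to be found in the camera images.
- can_orange: Upright grey canister, white cap, ORANGE mark; diameter 56, height 80, 0.22 kg. Origin: centre of its underside, z up. Its +x axis points to the marked side: an orange vertical band 25 wide on the side wall and a stripe 12 wide on the cap, from the centre to that edge. It stands free on the bench in any of three places shared with two like canisters.
- can_orange_mark (a point): Centre of the orange band on the canister's side wall: 28 from its axis along its +x, 36 above its underside.
- can_blue: Same canister with a blue mark (diameter 56, height 80). Not to be disturbed. Origin: centre of underside.
- can_green: Same canister with a green mark (diameter 56, height 80). Not to be disturbed. Origin: centre of underside.
- finisher: Cream finishing machine, fixed. Origin: under the bay's centre, at bench level; front faces its -x, z up. Bay: open-topped box 180 (x) by 190 (y) outside, 60 high, walls 10, inner floor 12 above the bench. Its left (+y) wall is a control box, y = 85 to 155, 60 high. Black reader block inside at the +y wall: x -25 to 25, y 60 to 85, top 50 above the bench. Hood hinged on the far (+x) wall's top.
- pad (a point): Centre of the white round pad, diameter 68, on the bay's inner floor (12 above the bench), in the middle of the bay.
- reader (a point): Centre of the reader's red window: 60 from the pad's centre along the machine's +y, 34 above the bench. The red window faces the pad.
- hood (a joint): Angle of the hood (rad): 0 fully shut, grows as it opens up and away from the front, 1.57 upright, stop at 1.8. Axis along the machine's y. The hinge is stiff: the hood stays where it is left. A sprung catch at the front resists from about 0.09 to 0.045 rad (some 12 N down at the front edge, more farther in); past that it snaps shut and is held.
- hood_hinge (a point): Middle of the hinge axis: 90 behind (+x of) the machine's origin, 60 above the bench. The hood's frame lies here and at angle 0 is parallel to the machine's. The hood is a cream hollow cover, open below, 180 long (its x from -180 to 0) by 190 wide, its flat outer top 45 above the hinge axis, walls 5.
- hood_lip (a point): Middle of the upper face of the hood's blue pull lip, which continues the hood's top forward beyond its front edge: 27 long, 100 wide, 8 thick. This point is at (-192, 0, +45) in the hood's frame. With the hood open the lip points up.
- wax: Purple wax block, 80 x 45 x 30, lying loose; not to be disturbed. Origin: centre of underside.
- graver: Hand tool with a handle, 170 long, lying loose; not to be disturbed. Origin: under its middle.
- bead_jar: Glass jar with a steel lid, diameter 64, height 85, loose; not to be disturbed. Origin: centre of underside.
There are look-alikes about, which are no part of the job. Leave any pink or purple look-alike of the can_orange alone.

How it is judged:
By the outcome, as a careful person would: the job done as asked, in the order asked, and still so for the second after the job is handed in, with the robot touching nothing.
It also fails if it takes over 64 s, if anything falls off the work surface, if the arm or the gripper's body presses on something with over 40 N, if the wrist force passes 120 N, or if a joint passes its speed limit or range.

## Working session

There is one attempt and no reset: what is moved stays moved. The work goes in short steps, each a Python script; the robot and the scene stay as the last script left them, time stands still between calls to the robot, and variables do not carry over. Pictures are saved under pics/ and viewed, about 8 in all and at most 12, crops included, and the job is handed in when it is done.

```bash
ls; mkdir -p pics; python3 - <<'E'
from station import robot
import cv2
for n in ("scene","top"):
    cv2.imwrite(f"pics/{n}0.png",cv2.cvtColor(robot.capture(n),cv2.COLOR_RGB2BGR))
    c=robot.camera_info(n);print(n,c["mtx"].tolist(),c["extrinsics"].round(4).tolist())
print(robot.get_time(),robot.get_eef_rot(),robot.get_wrist_force())
E
```

```text
pics
scene [[410.5642890116333, 0.0, 277.83730321793723], [0.0, 410.5642890116333, 213.55136500424857], [0.0, 0.0, 1.0]] [[-0.5401, 0.8416, -0.0053, 0.2813], [0.6601, 0.4197, -0.623, -0.3694], [-0.5221, -0.34, -0.7822, 1.6723], [0.0, 0.0, 0.0, 1.0]]
top [[432.64885695947794, 0.0, 281.03325979631535], [0.0, 432.64885695947794, 208.07650607827193], [0.0, 0.0, 1.0]] [[0.0051, -0.9998, -0.0204, 0.0626], [-0.9887, -0.002, -0.15, 0.5898], [0.1499, 0.0209, -0.9885, 1.0179], [0.0, 0.0, 0.0, 1.0]]
0.1 [ 2.65187046e+00  1.68269526e+00 -1.79892973e-03] [ 0.1671597  -0.28316578 -0.16978189]
```

View pics/top0.png

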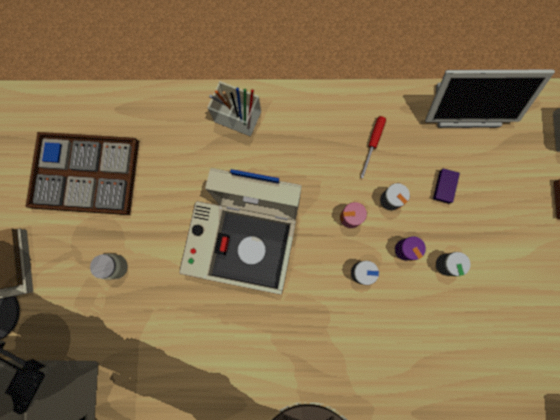

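View pics/scene0.png

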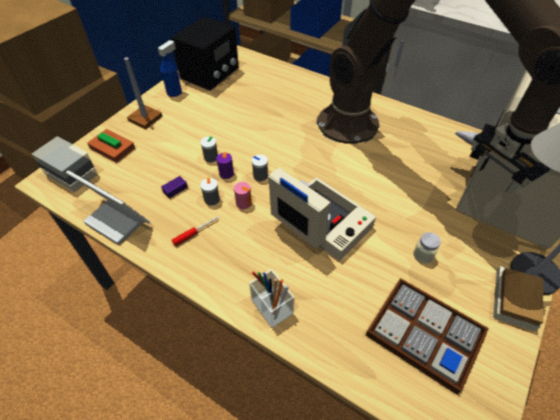

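```bash
cat > h.py <<'E'
import numpy as np, cv2
def ray(c,px,z):
    K=c["mtx"];E=c["extrinsics"];R=E[:3,:3];o=-R.T@E[:3,3]
    d=R.T@np.linalg.inv(K)@np.array([px[0],px[1],1.]);return o+d*(z-o[2])/d[2]
def proj(c,p):
    q=c["extrinsics"][:3,:3]@np.array(p)+c["extrinsics"][:3,3];q=c["mtx"]@q;return q[:2]/q[2]
def blobs(hsv,lo,hi,amin=15):
    m=cv2.inRange(hsv,np.array(lo),np.array(hi));n,l,s,ce=cv2.connectedComponentsWithStats(m)
    return m,[(ce[i].round(1).tolist(),int(s[i,4]),s[i,:4].tolist()) for i in range(1,n) if s[i,4]>=amin]
E
python3 - <<'E'
from station import robot
from h import *
im=cv2.imread("pics/top0.png");c=robot.camera_info("top");hsv=cv2.cvtColor(im,cv2.COLOR_BGR2HSV)
roi=lambda b:[x for x in b if 170<x[0][0]<480 and 110<x[0][1]<310]
for nm,lo,hi,z in (("white",(0,0,150),(179,50,255),.08),("orange",(4,150,120),(16,255,255),.08),("red",(0,150,90),(4,255,255),.034),("blue",(100,120,60),(125,255,255),.2)):
    for b in roi(blobs(hsv,lo,hi,8)[1]): print(nm,b,ray(c,b[0],z).round(4), ray(c,b[0],.012).round(4) if nm=="white" else "")
cv2.imwrite("pics/crop1.png",cv2.resize(im[150:310,170:480],None,fx=2.58,fy=2.58,interpolation=cv2.INTER_CUBIC))
E
```

```text
white ([228.4, 113.5], 11, [226, 111, 5, 5]) [0.8197 0.1949 0.08  ] [0.8457 0.2051 0.012 ]
white ([253.6, 188.1], 1599, [206, 169, 95, 37]) [0.6326 0.13   0.08  ] [0.6461 0.1358 0.012 ]
white ([397.2, 193.1], 330, [387, 183, 23, 23]) [ 0.6208 -0.2117  0.08  ] [ 0.6336 -0.2287  0.012 ]
white ([215.2, 251.0], 1905, [180, 202, 112, 92]) [0.4821 0.2181 0.08  ] [0.4856 0.2298 0.012 ]
white ([251.2, 249.9], 540, [239, 237, 26, 27]) [0.485  0.1335 0.08  ] [0.4887 0.1395 0.012 ]
white ([458.1, 262.3], 358, [447, 252, 24, 23]) [ 0.4583 -0.3461  0.08  ] [ 0.4602 -0.3721  0.012 ]
white ([365.9, 272.3], 373, [356, 261, 22, 24]) [ 0.4344 -0.1332  0.08  ] [ 0.4347 -0.1449  0.012 ]
orange ([383.1, 118.0], 11, [379, 116, 7, 7]) [ 0.8072 -0.184   0.08  ] 
orange ([401.9, 198.6], 32, [398, 195, 9, 9]) [ 0.6076 -0.2223  0.08  ] 
orange ([348.6, 213.4], 45, [343, 212, 12, 4]) [ 0.5719 -0.0958  0.08  ] 
orange ([417.2, 252.6], 44, [413, 248, 9, 11]) [ 0.4803 -0.253   0.08  ] 
red ([377.1, 131.3], 235, [369, 117, 17, 31]) [ 0.789 -0.178  0.034] 
red ([223.1, 243.9], 74, [220, 237, 7, 15]) [0.5019 0.207  0.034 ] 
red ([192.8, 250.6], 16, [191, 249, 5, 4]) [0.4852 0.2813 0.034 ] 
blue ([254.5, 175.4], 157, [231, 170, 48, 12]) [0.6361 0.1181 0.2   ] 
blue ([372.2, 272.7], 36, [368, 271, 10, 4]) [ 0.4332 -0.1252  0.2   ]
```

View pics/crop1.png

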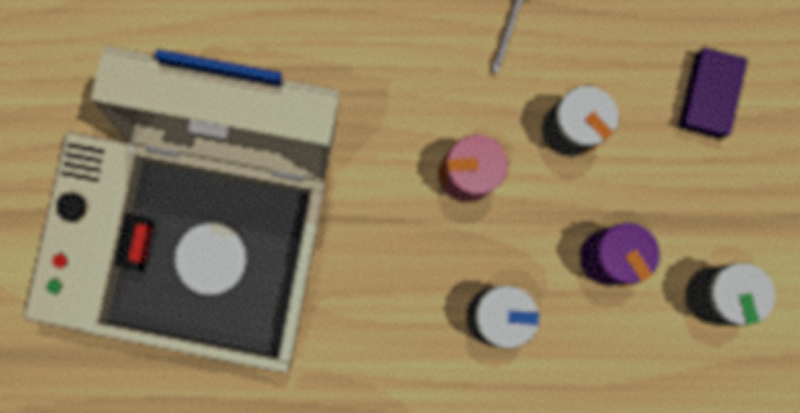

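```bash
cat >> h.py <<'E'
from scipy.spatial.transform import Rotation as Ro
def down(deg,tilt=0): return (Ro.from_euler('z',deg,degrees=True)*Ro.from_euler('x',180,degrees=True)).as_rotvec()
def snap(robot,name,f):
    c=robot.camera_info(name);im=cv2.cvtColor(robot.capture(name),cv2.COLOR_RGB2BGR);cv2.imwrite(f,im);return c,im
E
python3 - <<'E'
from station import robot
from h import *
c=robot.camera_info("top")
M=Ro.from_euler('z',-11.3,degrees=True).as_matrix();o=np.array([.4887,.1395,0])
for th in np.arange(1.3,1.81,.1):
    a=th;x,z=-207,41
    p=np.array([90+x*np.cos(a)+z*np.sin(a),0,60-x*np.sin(a)+z*np.cos(a)])/1000
    print(round(th,2),proj(c,o+M@p).round(1),p.round(3))
for off in (0,180):
    for nm,p,y in (("pick",[.615,-.212,.05],-131.5+off),("pick_hi",[.615,-.212,.2],-131.5+off),("place",[.4887,.1395,.057],78.5+off),("place_hi",[.4887,.1395,.3],78.5+off),("view",[.42,.14,.45],78.5+off)):
        q=robot.ik(p,down(y));print(off,nm,None if q is None else np.round(q,2))
E
```

```text
1.3 [247.5 205. ] [0.074 0.    0.27 ]
1.4 [249.8 194.4] [0.095 0.    0.271]
1.5 [252.1 184.1] [0.116 0.    0.269]
1.6 [254.5 174.4] [0.137 0.    0.266]
1.7 [256.9 165.2] [0.157 0.    0.26 ]
1.8 [259.2 156.9] [0.177 0.    0.252]
0 pick [-0.38  0.96  1.14  1.74 -0.97  1.13 -1.22]
0 pick_hi [-0.4   0.74  1.15  1.6  -0.7   1.27 -1.43]
0 place [-0.49  0.47  0.14  2.05 -0.11  0.64  1.09]
0 place_hi [-0.59  0.18  0.24  1.75 -0.05  1.21  1.04]
0 view [-0.73  0.    0.29  1.59 -0.    1.55  0.93]
180 pick [-0.11  0.71  0.56  1.71 -0.48  0.86  1.51]
180 pick_hi [-0.26  0.6   0.82  1.58 -0.47  1.16  1.51]
180 place [-0.85  0.53  0.64  2.07 -0.5   0.69 -1.65]
180 place_hi [-0.99  0.2   0.74  1.78 -0.15  1.21 -1.98]
180 view [-1.06 -0.02  0.62  1.61  0.01  1.55 -2.21]
```

```bash
python3 - <<'E'
from station import robot
from h import *
p=robot.get_tool_pos()
robot.servo_line([p[0],p[1],.42],rate=.3)
robot.movep([.42,.14,.45],down(78.5))
robot.wait(.3)
c,im=snap(robot,"wrist","pics/w1.png");print(c["extrinsics"].round(4).tolist(),c["mtx"].tolist(),robot.get_time(),robot.get_tool_pos())
np.savez("w1.npz",m=c["mtx"],e=c["extrinsics"])
E
```

```text
[[0.1986, 0.9801, -0.0014, -0.2203], [0.9505, -0.1922, 0.2442, -0.4567], [0.2391, -0.0499, -0.9697, 0.5116], [0.0, 0.0, 0.0, 1.0]] [[292.4359150090985, 0.0, 279.8135732735682], [0.0, 292.4359150090985, 211.80909247313517], [0.0, 0.0, 1.0]] 2.9 [0.42000007 0.14033897 0.44991295]
```

View pics/w1.png

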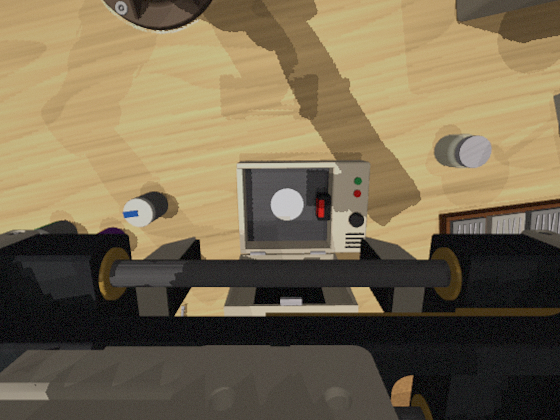

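```bash
python3 - <<'E'
from station import robot
from h import *
d=np.load("w1.npz");c={"mtx":d["m"],"extrinsics":d["e"]};im=cv2.imread("pics/w1.png");hsv=cv2.cvtColor(im,cv2.COLOR_BGR2HSV)
m,b=blobs(hsv,(0,0,150),(179,40,255),200)
for x in b:
    if 230<x[0][0]<370 and 150<x[0][1]<260: print(x,ray(c,x[0],.012).round(4),ray(c,x[0],.06).round(4))
for x in blobs(hsv,(0,150,90),(6,255,255),30)[1]:
    if 300<x[0][0]<340: print("red",x,ray(c,x[0],.034).round(4))
print(hsv[140,300],hsv[165,300],hsv[165,260],hsv[200,240])
# edges: strongest sat gradient down columns
S=cv2.GaussianBlur(hsv[:,:,1].astype(float),(3,3),0)
pts=[]
for u in range(248,362):
    g=np.diff(S[150:175,u]);k=g.argmin()
    pts.append(ray(c,(u,150.5+k),.06)[:2])
pts=np.float32(pts)
vx,vy,x0,y0=cv2.fitLine(pts,cv2.DIST_HUBER,0,.002,.001).ravel()
print("front line dir deg",np.degrees(np.arctan2(vy,vx)),x0,y0)
robot.movep([.615,-.212,.42],down(-131.5))
robot.movep([.615,-.212,.30],down(-131.5))
robot.wait(.2)
c,im=snap(robot,"wrist","pics/w2.png");np.savez("w2.npz",m=c["mtx"],e=c["extrinsics"]);print(robot.get_time(),proj(c,[.615,-.212,.08]))
E
```

```text
([271.0, 178.4], 779, [237, 163, 105, 68]) [0.4298 0.1193 0.012 ] [0.4238 0.1221 0.06  ]
([286.6, 203.9], 819, [271, 188, 33, 32]) [0.4884 0.1402 0.012 ] [0.4777 0.1413 0.06  ]
([341.9, 229.1], 595, [332, 209, 34, 43]) [0.5657 0.2451 0.012 ] [0.5488 0.2377 0.06  ]
red ([320.7, 208.5], 93, [317, 200, 7, 18]) [0.5065 0.2062 0.034 ]
[ 23  89 198] [ 31  29 200] [ 32  24 199] [ 30  30 198]
front line dir deg 79.66404 0.40575385 0.20079659
5.875 [279.45382683 190.75422209]
```

View pics/w2.png

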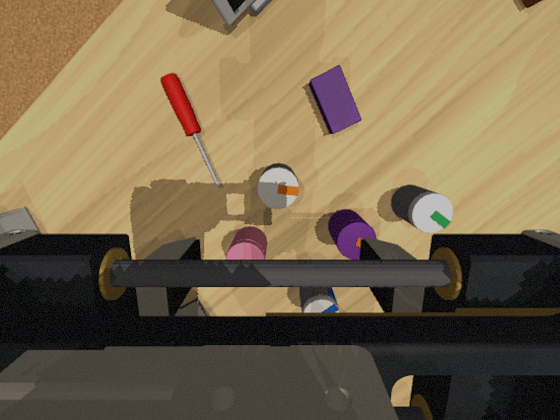

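```bash
python3 - <<'E'
from station import robot
from h import *
d=np.load("w2.npz");c={"mtx":d["m"],"extrinsics":d["e"]};hsv=cv2.cvtColor(cv2.imread("pics/w2.png"),cv2.COLOR_BGR2HSV)
w,b1=blobs(hsv,(0,0,140),(179,45,255),100);o,b2=blobs(hsv,(4,150,100),(18,255,255),20)
print([x for x in b1 if 240<x[0][0]<320],[x for x in b2 if 240<x[0][0]<320])
m=(w|o)[160:225,250:310].copy()
# drop shaded pixels handled by hull
m=cv2.morphologyEx(m,cv2.MORPH_OPEN,np.ones((3,3)))
ct=max(cv2.findContours(m,cv2.RETR_EXTERNAL,cv2.CHAIN_APPROX_NONE)[0],key=cv2.contourArea)
P=np.float32([ray(c,(p[0][0]+250,p[0][1]+160),.08)[:2] for p in ct])
cc,r=cv2.minEnclosingCircle(P);print("cap circle",cc,r)
ys,xs=np.nonzero(o[170:210,265:302]);Q=np.float32([ray(c,(x+265,y+170),.08)[:2] for x,y in zip(xs,ys)])
cen=Q.mean(0);vx,vy,_,_=cv2.fitLine(Q,cv2.DIST_L2,0,.01,.01).ravel()
print("stripe",cen,np.degrees(np.arctan2(vy,vx)),"from centre",np.degrees(np.arctan2(*(cen-cc)[::-1])),np.linalg.norm(cen-cc))
# machine yaw second: right/-y outer edge in w1, and front edge in top0
d=np.load("w1.npz");c1={"mtx":d["m"],"extrinsics":d["e"]};h1=cv2.cvtColor(cv2.imread("pics/w1.png"),cv2.COLOR_BGR2HSV)
S=cv2.GaussianBlur(h1[:,:,1].astype(float),(3,3),0)
P=np.float32([ray(c1,(228.5+np.diff(S[v,228:246]).argmin(),v),.06)[:2] for v in range(170,245)])
l=cv2.fitLine(P,cv2.DIST_HUBER,0,.002,.001).ravel();print("side deg",np.degrees(np.arctan2(l[1],l[0]))%180,l[2:])
t=robot.camera_info("top");S=cv2.GaussianBlur(cv2.cvtColor(cv2.imread("pics/top0.png"),cv2.COLOR_BGR2HSV)[:,:,1].astype(float),(3,3),0)
P=[]
for u in range(190,278):
    v0=int(273+ (u-182)*20/101)-8; k=np.diff(S[v0:v0+18,u]).argmax();P.append(ray(t,(u,v0+k+.5),.06)[:2])
l=cv2.fitLine(np.float32(P),cv2.DIST_HUBER,0,.002,.001).ravel();print("top front deg",np.degrees(np.arctan2(l[1],l[0]))%180,l[2:])
E
```

```text
[([278.8, 176.7], 483, [259, 168, 40, 18]), ([317.8, 305.8], 251, [304, 299, 29, 14])] [([288.0, 189.9], 168, [278, 185, 21, 11])]
cap circle (0.6193674206733704, -0.21285386383533478) 0.027182478457689285
stripe [ 0.6084193  -0.22118348] 41.377617 from centre -142.73518077168907 0.013756593016439068
side deg 169.25113 [0.47488266 0.04626305]
top front deg 78.891525 [0.40408555 0.1760766 ]
```

```bash
python3 - <<'E'
from station import robot
from h import *
A=-139.5;P=[.619,-.2122]
robot.movep([*P,.16],down(A))
g=robot.servo_line([*P,.048],rate=.1,guard=6)
print("guard",g,robot.get_tool_pos(),robot.get_wrist_force().round(2))
if not g:
    robot.clamp(25);print("open",robot.get_opening(),robot.get_wrist_force().round(2))
    robot.servo_line([*P,.15],rate=.12)
    print("open",robot.get_opening(),robot.get_wrist_force().round(2))
    robot.servo_line([*P,.37],rate=.25)
    robot.movep([.48,-.03,.37],down(79.3))
    robot.movep([.4885,.140,.37],down(79.3))
    print("open",robot.get_opening(),robot.get_time(),robot.get_joint_pos().round(2))
    c,im=snap(robot,"scene","pics/s1.png");c2,im2=snap(robot,"wrist","pics/w3.png")
    cv2.imwrite("pics/both.png",np.vstack([im[60:300,150:450],im2[100:340,130:430]]) if 0 else np.hstack([cv2.resize(im[60:300,200:420],None,fx=1.8,fy=1.8),cv2.resize(im2[100:340,130:350],None,fx=1.8,fy=1.8)]))
E
```

```text
guard False [ 0.61941394 -0.21252111  0.0487191 ] [-0.57  0.52 -0.04]
open 0.6023952879548511 [0.19 0.89 0.56]
open 0.6053447775131072 [-0.44 -0.18 -3.07]
open 0.6064716087113271 13.575 [ 0.44  0.33 -1.1   1.55  0.29  1.44  0.72]
```

View pics/both.png

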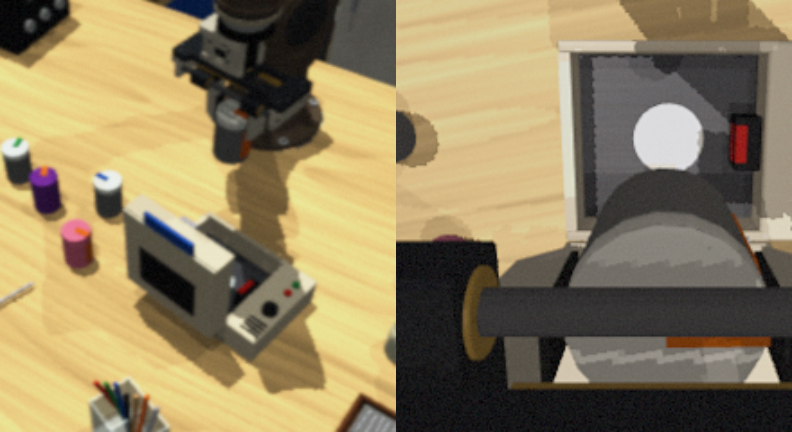

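```bash
python3 - <<'E'
from station import robot
from h import *
P=[.4885,.140]
robot.servo_line([*P,.12],rate=.2)
robot.servo_line([*P,.072],rate=.08)
robot.wait(.2)
g=robot.servo_line([*P,.057],rate=.03,guard=4)
print(g,robot.get_tool_pos(),robot.get_wrist_force().round(2))
robot.ungrasp();print("open",robot.get_opening(),robot.get_wrist_force().round(2))
robot.servo_line([*P,.16],rate=.1)
robot.servo_line([.43,.140+.011,.40],rate=.25)
robot.wait(.1)
c,im=snap(robot,"wrist","pics/w4.png");np.savez("w4.npz",m=c["mtx"],e=c["extrinsics"])
t,im2=snap(robot,"top","pics/t4.png");print(robot.get_time(),robot.get_joint_pos().round(2))
cv2.imwrite("pics/w4c.png",cv2.resize(im[130:260,200:400],None,fx=4,fy=4))
E
```

```text
True [0.48851063 0.13964674 0.05951282] [ 0.95 -0.72  1.79]
open 0.9997193017312159 [ 0.12 -0.09 -0.16]
19.7333 [ 0.53  0.2  -1.15  1.6   0.19  1.47  0.75]
```

View pics/w4c.png

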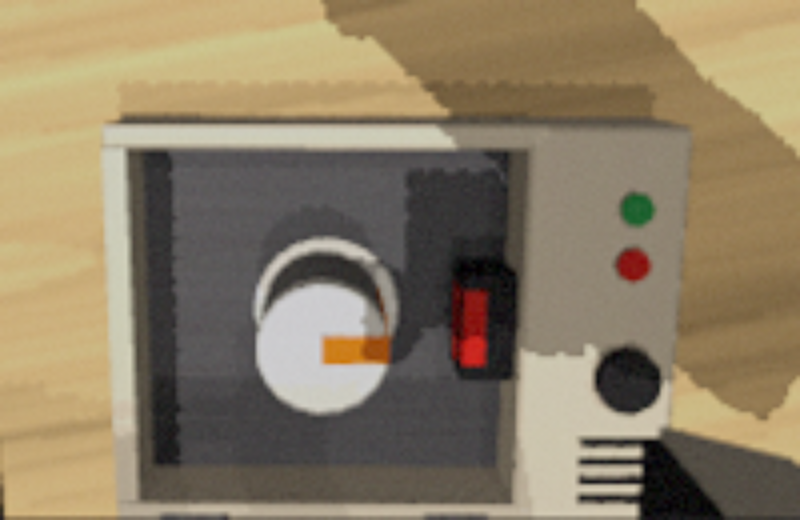

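```bash
python3 - <<'E'
from h import *
d=np.load("w4.npz");c={"mtx":d["m"],"extrinsics":d["e"]};hsv=cv2.cvtColor(cv2.imread("pics/w4.png"),cv2.COLOR_BGR2HSV)
o,_=blobs(hsv,(8,150,60),(22,255,255))
o[:,:]=np.where((np.indices(o.shape)[0]>212)&(np.indices(o.shape)[0]<223)&(np.indices(o.shape)[1]>275)&(np.indices(o.shape)[1]<300),o,0)
w=cv2.inRange(hsv,(0,0,200),(179,40,255))
ys,xs=np.nonzero(o);Q=np.float32([ray(c,(x,y),.092)[:2] for x,y in zip(xs,ys)])
l=cv2.fitLine(Q,cv2.DIST_L2,0,.01,.01).ravel();print("stripe",len(xs),np.degrees(np.arctan2(l[1],l[0])),Q.mean(0))
# cap from crop outline: cols 256-388, rows 280-413 (crop px) 
print("cap", ray(c,(200+322/4,130+346.5/4),.092).round(4))
# pad: outer circle left/top extents cols 255-399,row top 237, width 144 -> centre row 237+70
print("pad", ray(c,(200+327/4,130+308/4),.012).round(4))
# walls: front inner/outer top edge ends for yaw
for a,b in (((103,126),(690,126)),): 
    p,q=[ray(c,(200+x/4,130+y/4),.06) for x,y in (a,b)];v=q-p;print("front",np.degrees(np.arctan2(v[1],v[0])),(p+q)/2)
E
```

```text
stripe 101 81.99017 [0.49079716 0.15289956]
cap [0.4871 0.1397 0.092 ]
pad [0.4897 0.1416 0.012 ]
front 79.29075018587783 [0.40722277 0.18650068 0.06      ]
```

```bash
cat >> h.py <<'E'
Mz=Ro.from_euler('z',-10.5,degrees=True).as_matrix();O=np.array([.4887,.1403,0])
def W(xm,ym,z): return O+Mz@np.array([xm,ym,z])
def tip(th,r=.165,y=0.):
    return W(.09-r*np.cos(th)+.045*np.sin(th)+.010*np.sin(th),y,.06+r*np.sin(th)+.045*np.cos(th))
E
python3 - <<'E'
from station import robot
from h import *
robot.clamp(10)
ori=None
for off in (0,180):
    L=[robot.ik(p,down(79.5+off)) for p in (W(.19,0,.38),W(.19,0,.225),tip(1.57),tip(1.),tip(.5),tip(0))]
    print(off,[None if q is None else np.round(q,2).tolist() for q in L])
    if ori is None and all(q is not None for q in L): ori=down(79.5+off)
p=robot.get_tool_pos()
robot.movep(W(.10,0,.42),ori);robot.movep(W(.19,0,.38),ori)
print(robot.servo_line(W(.19,0,tip(1.57)[2]),rate=.2,guard=8),robot.get_tool_pos().round(3),robot.get_time(),robot.get_joint_pos().round(2))
snap(robot,"scene","pics/s2.png")
im=cv2.imread("pics/s2.png");cv2.imwrite("pics/s2c.png",cv2.resize(im[40:300,200:420],None,fx=2.2,fy=2.2))
E
```

```text
0 [[0.28, 0.66, -1.06, 1.08, 0.57, 1.68, 0.77], [0.31, 0.74, -1.01, 1.36, 0.62, 1.38, 0.7], [0.34, 0.67, -1.01, 1.47, 0.57, 1.32, 0.66], [0.37, 0.51, -1.03, 1.7, 0.47, 1.19, 0.61], [0.35, 0.44, -1.01, 1.92, 0.43, 1.03, 0.54], [0.25, 0.46, -0.93, 2.09, 0.51, 0.83, 0.4]]
180 [[-0.02, 0.5, -0.38, 1.12, 0.18, 1.55, -2.12], [-0.03, 0.56, -0.33, 1.39, 0.19, 1.22, -2.13], [-0.02, 0.49, -0.37, 1.51, 0.18, 1.17, -2.17], [0.01, 0.36, -0.46, 1.73, 0.18, 1.09, -2.26], [0.01, 0.31, -0.53, 1.94, 0.19, 0.94, -2.37], [-0.06, 0.35, -0.51, 2.11, 0.25, 0.73, -2.49]]
False [0.676 0.106 0.227] 23.25 [ 0.31  0.73 -1.    1.36  0.6   1.37  0.71]
```

View pics/s2c.png

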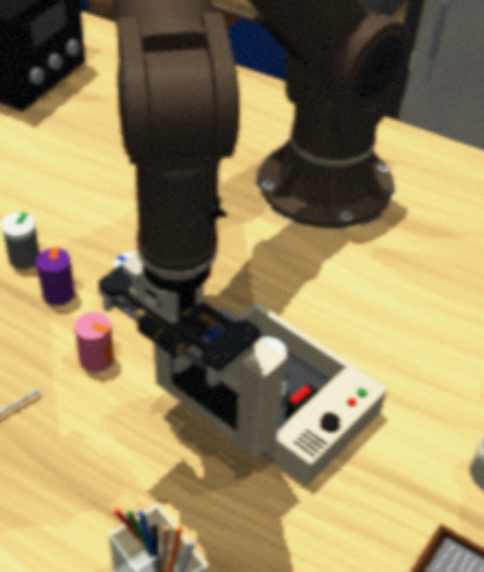

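```bash
python3 - <<'E'
from station import robot
from h import *
for th in list(np.arange(1.6,.14,-.145)):
    g=robot.servo_line(tip(th),rate=.12,guard=30)
    print(round(th,2),g,robot.get_wrist_force().round(1),robot.get_tool_pos().round(3))
    if g: break
c,im=snap(robot,"scene","pics/s3.png");print(robot.get_time())
cv2.imwrite("pics/s3c.png",cv2.resize(im[100:300,200:420],None,fx=2.2,fy=2.2))
E
```

```text
1.6 False [-0.2 -0.1  0.2] [0.637 0.113 0.224]
1.46 False [ 0.6 -0.1 -0.2] [0.613 0.117 0.229]
1.31 False [-0.1  1.2 -0.2] [0.588 0.122 0.231]
1.16 False [ 1.2 -0.1  0.2] [0.563 0.126 0.229]
1.02 False [ 0.9 -0.1 -0.1] [0.539 0.131 0.224]
0.88 False [ 0.   0.1 -0.9] [0.515 0.135 0.216]
0.73 False [-0.  -0.1  0.1] [0.493 0.139 0.204]
0.58 False [ 0.8 -0.2 -0. ] [0.472 0.143 0.189]
0.44 False [-0.4 -0.5  0.9] [0.454 0.147 0.171]
0.29 False [ 1.4 -0.6  0.6] [0.438 0.15  0.151]
0.15 False [-0.1 -0.   1.1] [0.425 0.152 0.129]
27.4583
```

View pics/s3c.png

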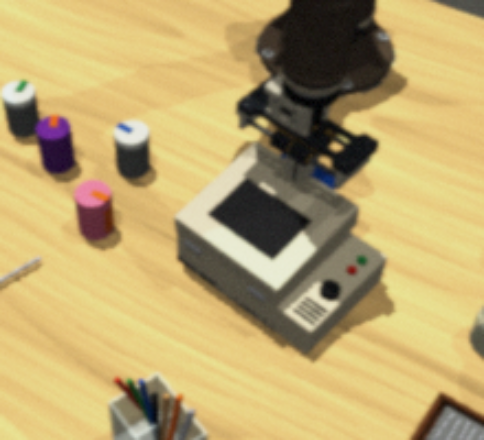

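```bash
python3 - <<'E'
from station import robot
from h import *
p=tip(0,.17)
for z in (.125,.120,.116,.112,.109,.107,.105,.103,.101,.099):
    g=robot.servo_line([p[0],p[1],z],rate=.04,guard=50)
    f=robot.get_wrist_force();print(z,g,f.round(1),robot.get_tool_pos().round(4))
    if g or f[2]>55: break
robot.servo_line([p[0],p[1],.12],rate=.08);print(robot.get_wrist_force().round(1))
robot.servo_line([p[0],p[1],.30],rate=.2)
robot.servo_line([.36,.16,.42],rate=.25);robot.wait(.2)
t,im=snap(robot,"top","pics/t5.png");s,im2=snap(robot,"scene","pics/s5.png");print(robot.get_time())
cv2.imwrite("pics/e.png",np.hstack([cv2.resize(im[150:310,170:480],(620,320))[:,:400],cv2.resize(im2[130:290,240:420],(360,320))]))
# expected front top edge/lip pixel for theta=0 vs .09
for th in (0,.05,.09):
    q=W(.09-.192*np.cos(th)+.045*np.sin(th),0,.06+.192*np.sin(th)+.045*np.cos(th));print(th,proj(t,q).round(1),proj(s,q).round(1))
for n,i in (("top",im),("scene",im2)): print(n,[b for b in blobs(cv2.cvtColor(i,cv2.COLOR_BGR2HSV),(100,120,60),(125,255,255),20)[1]])
E
```

```text
0.125 False [-0.3 -0.9  0.8] [0.4099 0.1548 0.125 ]
0.12 False [-0.4 -0.1 -0.3] [0.41   0.1548 0.1197]
0.116 False [-0.3  0.7 -0.5] [0.4099 0.1548 0.1157]
0.112 False [0.5 1.2 0.6] [0.4099 0.1548 0.1118]
0.109 False [-0.  -0.4  1.1] [0.4099 0.1548 0.1088]
0.107 False [0.1 0.4 0.4] [0.41   0.1548 0.1069]
0.105 False [-2.5 -1.9 15. ] [0.4102 0.1551 0.1057]
0.103 False [-11.1  -9.1  46.4] [0.4103 0.1551 0.1052]
0.101 False [-18.9 -14.8  78.6] [0.4103 0.1552 0.1048]
[-0.3 -0.5 -0. ]
32.425
0 [238.3 292.2] [340.9 179.2]
0.05 [238.  291.3] [340.7 177.5]
0.09 [237.8 290.4] [340.6 176.3]
top [([51.2, 152.0], 298, [43, 143, 18, 19]), ([372.2, 272.7], 36, [368, 271, 10, 4]), ([238.4, 292.1], 410, [217, 284, 44, 17])]
scene [([305.4, 23.6], 251, [291, 11, 30, 26]), ([167.8, 73.4], 308, [159, 60, 18, 36]), ([341.8, 179.8], 121, [330, 172, 25, 17]), ([450.6, 360.2], 324, [440, 348, 22, 25])]
```

View pics/e.png

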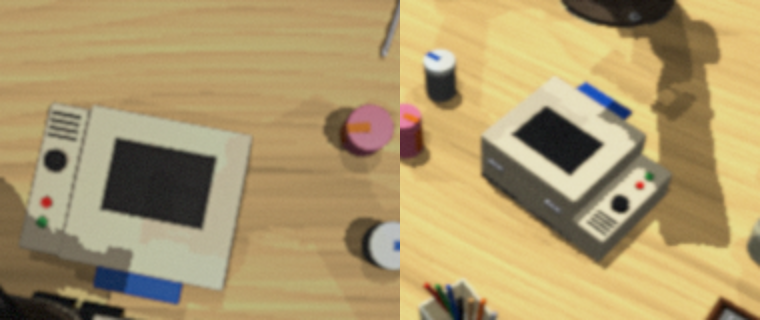

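```bash
python3 - <<'E'
from station import robot
from h import *
p=tip(0,.175)
robot.servo_line([p[0],p[1],.30],rate=.25);robot.servo_line([p[0],p[1],.13],rate=.15);robot.wait(.3)
g=robot.servo_line([p[0],p[1],.098],rate=.02,guard=6)
print(g,robot.get_tool_pos().round(4),robot.get_wrist_force().round(1))
robot.servo_line([p[0],p[1],.30],rate=.2);robot.servo_line([.36,.16,.42],rate=.25);robot.wait(.2)
t,im=snap(robot,"top","pics/t6.png")
a=cv2.imread("pics/top0.png");h0,h=[cv2.cvtColor(x,cv2.COLOR_BGR2HSV) for x in (a,im)]
for nm,lo,hi in (("white",(0,0,150),(179,50,255)),("purple",(125,80,30),(150,255,255)),("pink",(165,60,100),(179,170,255)),("red",(0,150,90),(4,255,255)),("blue",(100,120,60),(125,255,255))):
    print(nm,*[[(b[0],b[1]) for b in blobs(x,lo,hi,60)[1] if 80<b[0][0]<480 and 100<b[0][1]<310] for x in (h0,h)],sep="\n  ")
print(robot.get_time())
E
```

```text
True [0.4051 0.1558 0.1057] [-1.9 -1.7  9.5]
white
  [([253.6, 188.1], 1599), ([397.2, 193.1], 330), ([215.2, 251.0], 1905), ([251.2, 249.9], 540), ([458.1, 262.3], 358), ([365.9, 272.3], 373)]
  [([462.0, 123.6], 74), ([241.0, 247.3], 4642), ([457.9, 262.5], 380), ([102.3, 267.2], 249), ([365.9, 272.4], 380)]
purple
  [([446.4, 185.6], 561), ([409.3, 247.6], 437)]
  [([446.4, 185.5], 561), ([409.0, 247.6], 448)]
pink
  [([355.5, 213.5], 329)]
  [([355.4, 213.7], 336)]
red
  [([377.1, 131.3], 235), ([223.1, 243.9], 74)]
  [([376.9, 131.3], 246)]
blue
  [([254.5, 175.4], 157)]
  [([238.4, 292.1], 410)]
37.85
```

Hood top is at the shut height (0.1057 m against 0.105 m) after release, the lip is at its shut pixel, and nothing else has moved.

```bash
python3 -c "
from station import robot
print(robot.sign_off(),robot.get_time())"
```

```text
the job is handed in; nothing more can be done
the job is handed in; nothing more can be done
```

The canister with the orange mark is standing upright on the white pad and released. The hood is shut over it. I handed the job in at about 38 s; the sign-off gives no verdict.

- **Canister:** The picture taken after letting go put it within about 3 mm of the pad's centre. Its orange stripe was about 3° off the machine's +y, towards the reader. Both figures are close to the camera's accuracy, and I did not correct them.
- **Hood:** I pushed it down from behind with closed fingers, then pressed at its front edge with up to about 79 N. A light touch afterwards met the top at 0.1057 m, against 0.105 m for fully shut. The lip's position in both camera views also matches angle 0.
- **Catch not felt:** The force readings between steps never showed a separate resistance at the catch. That the hood is past it rests on the height and the pictures, not on a felt snap.
- **Other items:** The wax block, the red hand tool, the blue and green canisters and the pink and purple look-alikes show the same pixel positions as at the start, within about half a pixel. I did not compare the bead jar's position; the arm did not work near it.

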